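# Clamp the workpiece in the drill jig with its draw latch

### The job

Clamp the aluminium block in the drill jig for drilling: hook the draw-latch claw over the brass keeper pin on the blue sliding jaw and let go of it so that it stays caught, then swing the red lever down over centre until it is fully home and the jaw holds the block tight. Be gentle: feel the claw onto the pin rather than forcing it, do not ram the lever, and leave the other things on the bench alone.

Things in the scene. Friction and masses are not known exactly. Their poses are not given: they have to be found in the camera images.
- jig: Drill jig bolted to the bench: steel base 250 x 150 x 18 mm, origin at the centre of its underside. Its x axis runs from the latch towards the jaw, z up, y across. The latch parts all move in the jig's x-z plane at y = +35 mm. In jig mm: lever pivot (0, 35, 54), between bracket cheeks at y = 35 +- 20, 64 high; workpiece lane at y = -36, its dark stop from x = -15 to 9.5.
- pivot (a point): The lever's pivot axis (along jig y), fixed in the jig, 54 mm above the bench. With the claw hooked, the lever stiffens from about 0.9 rad, needs some 2 to 6 N square on the paddle, goes over centre between 1.61 and 1.76 and then snaps to its stop.
- lever (a joint): Lever angle, rad, -0.6 to 1.92 (closed stop). At 0 the pin that carries the claw is straight above the pivot; growing values swing pin and handle away from the jaw and down: pin = pivot + 20 mm x (-sin, cos) in jig (x, z). The handle leans 0.31 rad more towards the jaw than the pin: upright at 0.31, about level at 1.9. Light friction holds it where left until the claw is loaded.
- paddle (a point): Middle of the red paddle of the lever's handle, 80 mm from the pivot. The paddle is 30 mm wide (jig y), 10 mm thick, and reaches from 54 to 106 mm from the pivot.
- claw: Claw link with the hook at its end; origin on its pin on the lever, x along it towards the hook, z up. It swings freely on this pin. A weak spring (under 1 N at the ball) lifts it up to claw elevation = lever angle + 0.2 rad, where it rests at the start; let go, it springs up there unless the hook's nose lies under the keeper pin.
- hook: Dark steel J hook of the claw, 12 mm wide. Origin: centre of its throat, where the keeper pin sits, 92 mm from the claw's origin; same axes as the claw. Arm above the throat at z 5 to 11 mm; leg beyond it at x 3 to 9, down to z -10; nose turned back under it from the leg to x -4, z -10 to -5: the throat opens towards the lever. Sprung along x: 10 N/mm, stretches at most 15 mm.
- ball (a point): Centre of the yellow ball knob, 18 mm across, on an 8 mm stem on the hook: the handle to move the claw by. In the hook's axes it is at x -6, z +36 mm. Moving it also moves the lever (about 4 N of drag).
- jaw: Blue sliding jaw, 44 x 125 x 26 mm, slides along jig x on the base with about 4 N of friction; starts up to 5 mm clear of the workpiece. Origin on the base's top, on the jig's centre line, below the keeper pin: the pin's centre is at jaw x = 0, y = +35 mm, but its height differs each time: 39 to 51 mm above this origin (57 to 69 above the bench). It is not measured: feel for it.
- keeper_foot (a point): Point straight below the keeper pin, on the jaw's top face, 44 mm above the bench. The brass pin, 6 mm thick, lies along jig y over a steel block, 36 mm wide, whose flat top is 11 mm below the pin's centre and reaches 26 mm beyond the pin and 14 mm before it (jig x): a landing for the hook. Cheeks beside the pin, 18 mm apart inside, 28 over all, rise 5 mm above its centre.
- workpiece: Loose aluminium block 50 x 40 x 30 mm with two marked holes, lying in the jig between stop and jaw; origin at the centre of its underside.
- bush: Bystander: brass drill bush, 22 mm across, 16 mm high, on the jig's base near the corner away from the jaw (jig x = -105, y = -50 mm).
- spare_block: Bystander: spare aluminium block 50 x 40 x 30 mm on the bench.
- bit_stand: Bystander: red stand of drill bits, 90 x 150 mm, 85 mm high.
- chip_brush: Bystander: chip brush lying flat, some 200 mm long.
- hex_key: Bystander: hex key, 100 mm long, lying flat.
- oil_bottle: Bystander: blue oil bottle, 54 mm across, 150 mm high.
- spanner: Bystander: spanner lying flat, some 180 mm long.
Mind the look-alikes: they are no part of the job. What is shaped like the workpiece but green or pink is not meant.

How it is judged:
On the way, in this order (a step that is already met when the one before it is completed fails the run):
1. the claw is let go and stays hooked on the keeper pin, nose under it, with the lever still up (x of hook in the frame of jaw between -0.006 and 0.006 m and z of hook in the frame of jaw between 0.036 and 0.055 m and contact force between the fingers and claw below 0.2 N and value of joint lever below 0.9 rad), for 0.3 s.
2. the lever is swung over centre and down onto its stop with the claw hooked (x of hook in the frame of jaw between -0.006 and 0.006 m and z of hook in the frame of jaw between 0.036 and 0.055 m and value of joint lever above 1.86 rad), for 0.2 s.
At the end, for the whole second after the job is handed in: The claw sits hooked on the keeper pin (throat centre within 6 mm of the jaw's origin along jig x, and 36 to 55 mm above it), the lever is down on its stop past centre (above 1.86 rad), and the jaw squeezes the workpiece, lying flat and still, with more than 20 N (all of step 2 and contact force between jaw and workpiece above 20 N and linear speed of workpiece below 0.01 m/s and angle between workpiece's own z axis and vertical below 0.05 rad); the robot touches nothing.
It fails at once if the claw is forced against the jaw or its pin with more than 15 N while the lever is still up (below 0.8 rad) (value of joint lever below 0.8 rad and contact force between hook and jaw above 15 N).
It fails at once if the hand presses on the lever or any part of the jig with more than 25 N while the lever is being swung down (past 1.1 rad) (value of joint lever above 1.1 rad and contact force between the fingers and jig above 25 N).
It fails at once if the hand presses on the jaw with more than 20 N (contact force between the fingers and jaw above 20 N).
It fails at once if another thing on the bench is knocked away (moved more than 20 mm, flat-lying tools 30 mm) (distance of any of bush, spare_block, bit_stand, oil_bottle from where it was at the start of the episode above 0.02 m or distance of any of chip_brush, hex_key, spanner from where it was at the start of the episode above 0.03 m).
It also fails if it takes over 72 s, if anything falls off the work surface, if the arm or the gripper's body presses on something with over 40 N, if the wrist force passes 120 N, or if a joint passes its speed limit or range.

### The arm

A 6-joint arm with a two-finger parallel gripper is mounted at the origin on the work surface. World frame = base frame: x ahead of the robot, y to its left, z up, the work surface at z = 0. Lengths are in m, angles in rad, forces in N, time in s.
With the tool pointing down it reaches from about 0.4 to 0.825 m from the base axis. Payload 7 kg.
Tool frame: the origin (TCP) lies on the front face of the gripper's body, between the roots of the fingers; the fingertips stand 66 mm ahead of it and the grasp point (between the pads) lies 47 mm ahead of it; z points along the fingers, y is the line along which they close (so a half turn about z gives the same grasp; the last joint's range is limited). The gripper opens to 88 mm and grips with 3 to 60 N. Pads are 19 mm wide; open, the fingers measure 130 mm over their backs; the gripper's body (78 mm by 193 mm) begins 47 mm behind the grasp point.
Start: joints at [-0.932, 0.359, 0.012, 0, -1.224, -0.288], TCP at [0.232, -0.634, 0.292] pointing down, gripper open.
Joint ranges: [-3.07, 3.07], [-1.43, 2.12], [-1.02, 1.25], [-3.03, 1.67], [-3.05, -0], [-3.03, 3.03]. Speed limits (rad/s): [2.39, 2.39, 3.01, 3.14, 3.14, 3.14].

### API

Orientations are given as [roll, pitch, yaw] about the fixed x, y, z axes, in that order (R = Rz(yaw) Ry(pitch) Rx(roll)).
In Python, from station import arm gives the robot as it stands. The module is installed in compiled form; this text tells all that it offers.
- The arm moves only by the tool move_arm, never from a script. Its argument "increments" is a list of rows, each an object of numbers: "jaw": the gripper command: -1 is shut, 1 is fully open, values between are in proportion; "dx", "dy", "dz": the shift along the tool's x, y, z in m; "twist": the turn about the tool's z in rad. A call has 1 to 12 rows; each row shifts and turns the commanded pose from where the row before left it, along the tool's axes as they then stand; what a row does not reach is not made up. A row lasts 1/12 s, in which the tool goes at most 41.7 mm and 7.16 degrees, less where a joint would pass 70% of its speed; a pose out of reach is approached as far as the arm can. A call is refused whole if a number of a shift passes 0.0417 or a number of a turn 0.125, either way. A call with a gripper value outside its range is refused whole. The fingers move at their own pace and stop on an object; "force" is the grip in N (left out, the last holds). Time passes only in rows, so rows that do not move let the fingers close. It gives the time, the measured TCP pose, the force, the opening and the grip force at its end, in the units of the state.
- arm.get_state(): the state, without advancing time (a new reading comes with each control period).
- arm.grab_frame(name): name is "scene" or "top" or "wrist"; returns the picture (420x560x3 uint8, blue, green, red); there is no depth.
- arm.camera_info(name): a dict with "K" (3x3 intrinsics, pixels), "extrinsics" (4x4, takes a point from camera to world coordinates). Camera axes: x right, y down, z forward; pixel columns grow to the right and rows downward; lengths in m; the calibration is good to about 2 mm. A picture is of the moment at which its call begins: read the wrist's pose just before it. camera_info takes no time and is no camera call; for the wrist camera it gives the pose at the moment of the call.
- arm.job_done(): hands the job in; it is judged then, once.
Trained networks look in the newest picture that a camera, given by its name, has taken for a name from the list of things; names that differ only in an ending like _2 or _b are one class to them, and where a whole thing is asked for, a point or a joint stands for the part that bears it (a point fixed in the world has none). Each returns a list of dicts, best first, with "score" (0 to 1); they miss things now and then, are a little off and sometimes report something else, mostly with a low value. They report only what shows in the picture. A call takes as long as a camera call. They do not tell look-alikes from the thing itself.
- arm.find_in(camera, name): "position" ([x, y, z] in m, in world coordinates, good to about 4 mm: the middle of the surface that is visible of it).
- arm.silhouettes(camera, name): "pixels" (420x560 bool, what is visible of it).
- arm.pinpoint(camera, name): "position" ([x, y, z] in m, in world coordinates, good to about 4 mm: a listed point, or the origin of a listed thing).
The state is a dict: "t": time; "q": joint angles; "qd": joint speeds; "joint_efforts": joint torques, N m; "eef_pos": TCP position; "ee_rot": TCP orientation; "force": force on the tool from outside, world axes, zero at the start; "moment": the same for the moment, N m; "width": finger opening in m; "gripper_force": force on a finger pad.
Only numpy, scipy, OpenCV 4.12 (cv2) and the standard library are available. Lean on these libraries where they do the work, as an engineer would, in place of code of your own. Each camera call takes 0.05 s, during which the arm holds its last target. There are 200 camera calls.

## Working session

There is one attempt and no reset: what is moved stays moved. The work goes in short steps, Python scripts to look and compute and a tool call to move; the robot and the scene stay as the last step left them, time stands still between calls to the robot, and variables do not carry over. Pictures are saved under pics/ and viewed, at most 10 in all, crops included, and the job is handed in when it is done.

Besides the shell and the picture viewer there is one more tool, called after "Emit:" as name([rows], argument=value, ...), one row to a line, values as JSON. move_arm: Moves the arm, as the interface text tells. Its arguments: {"type":"object","properties":{"increments":{"type":"array"},"force":{"type":"number"}},"required":["increments"]}

```bash
mkdir -p pics; cat > h.py <<'E'
import numpy as np, cv2
from station import arm
np.set_printoptions(precision=4,suppress=True)
def both(names,cams=("scene","top")):
    for c in cams:
        for n in names:
            for r in arm.pinpoint(c,n)[:2]: print(c,n,round(r["score"],2),np.array(r["position"]))
E
python3 - <<'E'
from h import *
a=arm.grab_frame("scene");b=arm.grab_frame("top")
cv2.imwrite("pics/a.png",a);cv2.imwrite("pics/b.png",b)
both(["jig","pivot","paddle","claw","hook","ball","jaw","keeper_foot","workpiece"])
print(arm.get_state())
E
```

```text
scene jig 0.56 [ 0.6082 -0.0216 -0.0019]
scene jig 0.29 [ 0.5531  0.3556 -0.0015]
scene pivot 0.95 [ 0.5707 -0.0245  0.054 ]
scene pivot 0.38 [0.6    0.0571 0.0156]
scene paddle 0.61 [ 0.5714 -0.0094  0.1342]
scene claw 0.48 [ 0.5727 -0.0318  0.0761]
scene hook 0.71 [0.5606 0.0588 0.0978]
scene hook 0.27 [ 0.4171 -0.386   0.0006]
scene ball 0.73 [0.5614 0.0436 0.1323]
scene jaw 0.54 [ 0.5535  0.356  -0.0006]
scene keeper_foot 0.79 [0.5642 0.0519 0.0399]
scene keeper_foot 0.64 [0.6376 0.0217 0.0189]
scene workpiece 0.81 [ 0.5438  0.1685 -0.0042]
scene workpiece 0.67 [ 0.6516  0.1707 -0.0017]
top jig 0.85 [ 0.6038 -0.0242  0.0005]
top jig 0.52 [ 0.5726 -0.0303  0.052 ]
top pivot 0.63 [ 0.5701 -0.0272  0.0524]
top pivot 0.18 [0.5966 0.0637 0.0174]
top paddle 0.87 [ 0.5701 -0.008   0.1331]
top paddle 0.47 [0.567  0.0413 0.1332]
top claw 0.57 [ 0.5734 -0.0291  0.0747]
top hook 0.48 [0.5651 0.0574 0.1004]
top ball 0.65 [0.5633 0.0404 0.1346]
top jaw 0.76 [0.5942 0.061  0.0139]
top keeper_foot 0.68 [0.561  0.0533 0.0425]
top keeper_foot 0.15 [0.5929 0.0601 0.0182]
top workpiece 0.85 [0.7808 0.108  0.0013]
top workpiece 0.74 [ 0.447  -0.0082 -0.0001]
{'t': 1.0, 'q': array([-0.9319,  0.3586,  0.0119, -0.    , -1.2241, -0.2881]), 'qd': array([ 0.0026,  0.0006,  0.0025,  0.    , -0.0002,  0.0006]), 'joint_efforts': array([ -0.0009, -58.2388,  29.3304,   7.0028,   0.0124,  -0.    ]), 'eef_pos': array([ 0.2319, -0.6339,  0.2922]), 'ee_rot': array([-3.1416,  0.    , -2.7909]), 'force': array([-0.4604, -0.0216,  0.1887]), 'moment': array([-0.0036, -0.0142,  0.0098]), 'gripper_force': 0.0, 'width': 0.08790980267243162}
```

View pics/a.png

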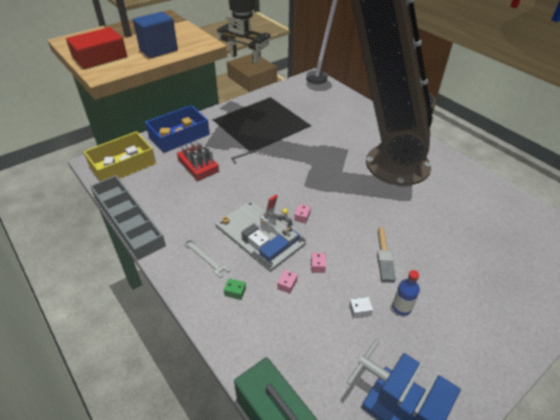

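View pics/b.png

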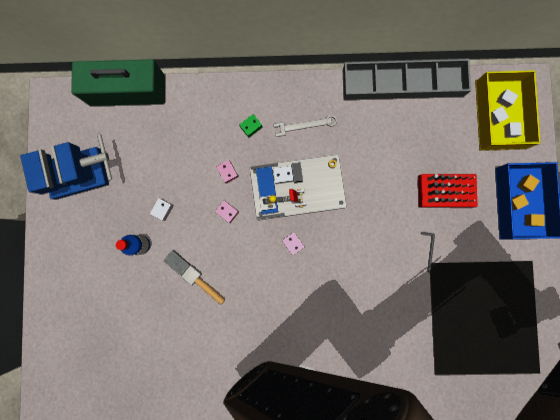

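The scene picture shows the jig at about (262,230) with lever, ball and claw up. In the top picture the jig is at (298,188), with its x axis pointing image-left (world +y). Jig yaw is about 96°, and the network positions agree with the geometry. Next I align the tool y with jig y and go above the ball.

Emit:
move_arm([
  {"jaw": 1, "twist": -0.121},
  {"jaw": 1, "twist": -0.121},
  {"jaw": 1, "twist": -0.121},
  {"jaw": 1, "twist": -0.121},
  {"jaw": 1, "twist": -0.121},
  {"jaw": 1, "twist": -0.121},
  {"jaw": 1, "twist": -0.121},
  {"jaw": 1, "twist": -0.121},
  {"jaw": 1, "twist": -0.121},
  {"jaw": 1, "twist": -0.121},
  {"jaw": 1, "twist": -0.12},
])

```text
$.increments[0]: bad value
```

Emit:
move_arm([
  {"jaw": 1, "dx": -0.0318, "dy": -0.0202},
  {"jaw": 1, "dx": -0.0318, "dy": -0.0202},
  {"jaw": 1, "dx": -0.0318, "dy": -0.0202},
  {"jaw": 1, "dx": -0.0318, "dy": -0.0202},
  {"jaw": 1, "dx": -0.0318, "dy": -0.0202},
  {"jaw": 1, "dx": -0.0318, "dy": -0.0202},
  {"jaw": 1, "dx": -0.0318, "dy": -0.0202},
  {"jaw": 1, "dx": -0.0318, "dy": -0.0202},
  {"jaw": 1, "dx": -0.0318, "dy": -0.0202},
  {"jaw": 1, "dx": -0.0318, "dy": -0.0202},
])

```text
$.increments[0]: bad value
```

Emit:
move_arm([
  {"jaw": 1, "dx": -0.0318, "dy": -0.0202},
  {"jaw": 1, "dx": -0.0318, "dy": -0.0202},
  {"jaw": 1, "dx": -0.0318, "dy": -0.0202},
  {"jaw": 1, "dx": -0.0318, "dy": -0.0202},
  {"jaw": 1, "dx": -0.0318, "dy": -0.0202},
  {"jaw": 1, "dx": -0.0318, "dy": -0.0202},
  {"jaw": 1, "dx": -0.0318, "dy": -0.0202},
  {"jaw": 1, "dx": -0.0318, "dy": -0.0202},
  {"jaw": 0.2},
  {"jaw": 0},
])

```text
$.increments[0]: bad value
```

Emit:
move_arm([
  {"jaw": 1, "dx": 0, "dy": 0, "dz": 0, "twist": -0.121},
  {"jaw": 1, "dx": 0, "dy": 0, "dz": 0, "twist": -0.121},
  {"jaw": 1, "dx": 0, "dy": 0, "dz": 0, "twist": -0.121},
  {"jaw": 1, "dx": 0, "dy": 0, "dz": 0, "twist": -0.121},
  {"jaw": 1, "dx": 0, "dy": 0, "dz": 0, "twist": -0.121},
  {"jaw": 1, "dx": 0, "dy": 0, "dz": 0, "twist": -0.121},
  {"jaw": 1, "dx": 0, "dy": 0, "dz": 0, "twist": -0.121},
  {"jaw": 1, "dx": 0, "dy": 0, "dz": 0, "twist": -0.121},
  {"jaw": 1, "dx": 0, "dy": 0, "dz": 0, "twist": -0.121},
  {"jaw": 1, "dx": 0, "dy": 0, "dz": 0, "twist": -0.121},
  {"jaw": 1, "dx": 0, "dy": 0, "dz": 0, "twist": -0.12},
])

```text
t: 1.92
eef_pos: [0.2319, -0.6339, 0.2922]
ee_rot: [-3.142, -0.0, -1.455]
force: [-0.3, -0.4, -0.1]
width: 0.0878
gripper_force: 0.0
```

Emit:
move_arm([
  {"jaw": 1, "dx": -0.0318, "dy": -0.0202, "dz": 0, "twist": 0},
  {"jaw": 1, "dx": -0.0318, "dy": -0.0202, "dz": 0, "twist": 0},
  {"jaw": 1, "dx": -0.0318, "dy": -0.0202, "dz": 0, "twist": 0},
  {"jaw": 1, "dx": -0.0318, "dy": -0.0202, "dz": 0, "twist": 0},
  {"jaw": 1, "dx": -0.0318, "dy": -0.0202, "dz": 0, "twist": 0},
  {"jaw": 1, "dx": -0.0318, "dy": -0.0202, "dz": 0, "twist": 0},
  {"jaw": 1, "dx": -0.0318, "dy": -0.0202, "dz": 0, "twist": 0},
  {"jaw": 1, "dx": -0.0318, "dy": -0.0202, "dz": 0, "twist": 0},
  {"jaw": 1, "dx": -0.0318, "dy": -0.0202, "dz": 0, "twist": 0},
  {"jaw": 1, "dx": -0.0318, "dy": -0.0202, "dz": 0, "twist": 0},
])

```text
t: 2.75
eef_pos: [0.3982, -0.2939, 0.2925]
ee_rot: [-3.141, -0.0, -1.461]
force: [1.0, -0.7, 0.9]
width: 0.088
gripper_force: 0.0
```

Emit:
move_arm([
  {"jaw": 1, "dx": -0.0318, "dy": -0.0202, "dz": 0, "twist": 0},
  {"jaw": 1, "dx": -0.0318, "dy": -0.0202, "dz": 0, "twist": 0},
  {"jaw": 1, "dx": -0.0318, "dy": -0.0202, "dz": 0, "twist": 0},
  {"jaw": 1, "dx": -0.0318, "dy": -0.0202, "dz": 0, "twist": 0},
  {"jaw": 1, "dx": -0.0318, "dy": -0.0202, "dz": 0, "twist": 0},
  {"jaw": 1, "dx": -0.0318, "dy": -0.0202, "dz": 0, "twist": 0},
  {"jaw": 1, "dx": -0.0318, "dy": -0.0202, "dz": 0, "twist": 0},
  {"jaw": 1, "dx": -0.0318, "dy": -0.0202, "dz": 0, "twist": 0},
  {"jaw": 1, "dx": 0, "dy": 0, "dz": 0, "twist": 0},
  {"jaw": 1, "dx": 0, "dy": 0, "dz": 0, "twist": 0},
])

```text
t: 3.58
eef_pos: [0.5311, -0.0233, 0.2919]
ee_rot: [3.141, -0.0, -1.458]
force: [-0.4, -0.3, -0.4]
width: 0.0876
gripper_force: 0.0
```

```bash
python3 - <<'E'
from h import *
cv2.imwrite("pics/c.png",arm.grab_frame("wrist"))
both(["pivot","paddle","hook","ball","keeper_foot","jaw","jig"],("wrist",))
E
```

```text
wrist pivot 0.58 [ 0.5692 -0.0305  0.0536]
wrist paddle 0.86 [ 0.5704 -0.013   0.133 ]
wrist paddle 0.23 [0.5951 0.0585 0.0176]
wrist hook 0.74 [0.5636 0.058  0.0992]
wrist ball 0.9 [0.5615 0.0413 0.1349]
wrist keeper_foot 0.63 [0.5622 0.0518 0.0423]
wrist jaw 0.63 [0.5947 0.0617 0.0201]
wrist jaw 0.54 [ 0.6704 -0.1218  0.0218]
wrist jig 0.98 [ 0.6062 -0.0245 -0.0032]
```

View pics/c.png

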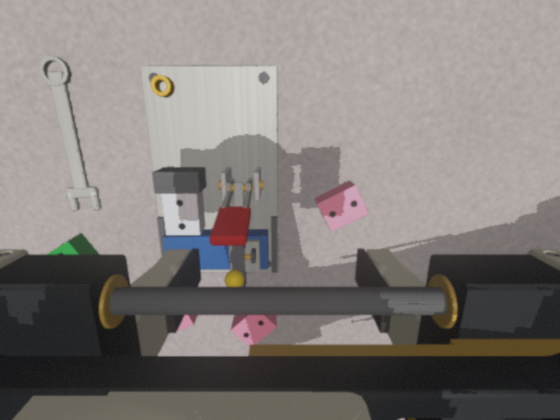

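The wrist picture shows the jig aligned with the image axes, with the ball at (235,280), paddle at (232,225), keeper at (250,255) and workpiece at (185,212). The networks agree with it. Next I move over the ball and descend.

Emit:
move_arm([
  {"jaw": 1, "dx": -0.0304, "dy": -0.019, "dz": 0, "twist": 0},
  {"jaw": 1, "dx": -0.0303, "dy": -0.019, "dz": 0, "twist": 0},
  {"jaw": 0.3, "dx": 0, "dy": 0, "dz": 0, "twist": 0},
  {"jaw": 0.3, "dx": 0, "dy": 0, "dz": 0.025, "twist": 0},
  {"jaw": 0.3, "dx": 0, "dy": 0, "dz": 0.025, "twist": 0},
  {"jaw": 0.3, "dx": 0, "dy": 0, "dz": 0.025, "twist": 0},
  {"jaw": 0.3, "dx": 0, "dy": 0, "dz": 0.02, "twist": 0},
  {"jaw": 0.3, "dx": 0, "dy": 0, "dz": 0.01, "twist": 0},
  {"jaw": 0.3, "dx": 0, "dy": 0, "dz": 0, "twist": 0},
])

```text
t: 4.73
eef_pos: [0.5605, 0.0388, 0.185]
ee_rot: [3.138, -0.001, -1.462]
force: [-0.9, 0.0, -0.8]
width: 0.0574
gripper_force: 0.0
```

```bash
python3 - <<'E'
from h import *
cv2.imwrite("pics/d.png",arm.grab_frame("wrist"))
both(["ball"],("wrist","top","scene"))
s=arm.get_state();print(s["eef_pos"],s["ee_rot"],s["force"])
E
```

```text
wrist ball 0.87 [0.5621 0.0401 0.1332]
top ball 0.65 [0.5633 0.0404 0.1346]
scene ball 0.73 [0.5614 0.0436 0.1323]
[0.5625 0.0396 0.1887] [-3.1392  0.0003 -1.4607] [0.1944 0.3859 0.1685]
```

View pics/d.png

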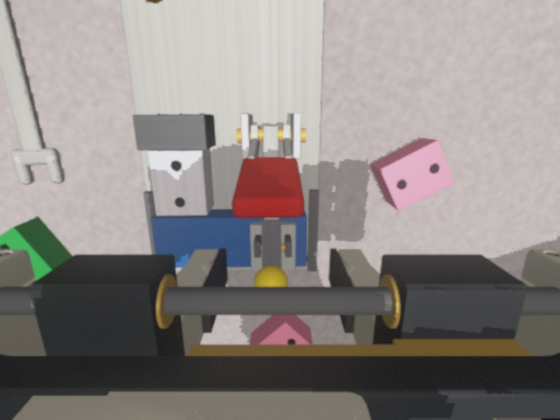

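The ball at (271,282) sits midway between the fingers (217 and 345). I'll grip it softly.

Emit:
move_arm([
  {"jaw": -1, "dx": 0, "dy": 0, "dz": 0, "twist": 0},
  {"jaw": -1, "dx": 0, "dy": 0, "dz": 0, "twist": 0},
  {"jaw": -1, "dx": 0, "dy": 0, "dz": 0, "twist": 0},
  {"jaw": -1, "dx": 0, "dy": 0, "dz": 0, "twist": 0},
  {"jaw": -1, "dx": 0, "dy": 0, "dz": 0, "twist": 0},
  {"jaw": -1, "dx": 0, "dy": 0, "dz": 0, "twist": 0},
], force=8)

```text
t: 5.43
eef_pos: [0.5616, 0.0395, 0.1872]
ee_rot: [-3.141, 0.0, -1.461]
force: [-0.0, -0.3, 0.4]
width: 0.0225
gripper_force: 0.1
```

Emit:
move_arm([
  {"jaw": -1, "dx": 0, "dy": 0, "dz": 0, "twist": 0},
  {"jaw": -1, "dx": 0, "dy": 0, "dz": 0, "twist": 0},
  {"jaw": -1, "dx": 0, "dy": 0, "dz": 0, "twist": 0},
  {"jaw": -1, "dx": 0, "dy": 0, "dz": 0, "twist": 0},
], force=10)

```text
t: 5.77
eef_pos: [0.5625, 0.0397, 0.1875]
ee_rot: [-3.14, 0.0, -1.461]
force: [5.5, -0.3, -0.1]
width: 0.0166
gripper_force: 10.0
```

Emit:
move_arm([
  {"jaw": -1, "dx": -0.0019, "dy": -0.001, "dz": 0.002, "twist": 0},
  {"jaw": -1, "dx": -0.0019, "dy": 0, "dz": 0.002, "twist": 0},
  {"jaw": -1, "dx": -0.0019, "dy": 0, "dz": 0.002, "twist": 0},
  {"jaw": -1, "dx": -0.0019, "dy": 0, "dz": 0.002, "twist": 0},
  {"jaw": -1, "dx": 0, "dy": 0, "dz": 0, "twist": 0},
  {"jaw": -1, "dx": 0, "dy": 0, "dz": 0, "twist": 0},
])

```text
t: 6.27
eef_pos: [0.5619, 0.0474, 0.1791]
ee_rot: [-3.141, -0.0, -1.46]
force: [4.6, -1.1, -0.8]
width: 0.0168
gripper_force: 10.0
```

Emit:
move_arm([
  {"jaw": -1, "dx": -0.0013, "dy": 0, "dz": 0.0022, "twist": 0},
  {"jaw": -1, "dx": -0.0013, "dy": 0, "dz": 0.0022, "twist": 0},
  {"jaw": -1, "dx": -0.0013, "dy": 0, "dz": 0.0022, "twist": 0},
  {"jaw": -1, "dx": -0.0013, "dy": 0, "dz": 0.0022, "twist": 0},
  {"jaw": -1, "dx": -0.0013, "dy": 0, "dz": 0.0022, "twist": 0},
  {"jaw": -1, "dx": -0.0013, "dy": 0, "dz": 0.0022, "twist": 0},
  {"jaw": -1, "dx": 0, "dy": 0, "dz": 0, "twist": 0},
  {"jaw": -1, "dx": 0, "dy": 0, "dz": 0, "twist": 0},
])

```text
t: 6.93
eef_pos: [0.561, 0.055, 0.1657]
ee_rot: [3.142, -0.0, -1.461]
force: [5.2, -0.2, -0.0]
width: 0.0169
gripper_force: 10.0
```

```bash
python3 - <<'E'
from h import *
cv2.imwrite("pics/e.png",arm.grab_frame("wrist"))
cv2.imwrite("pics/es.png",cv2.resize(arm.grab_frame("scene")[170:290,190:350],None,fx=4,fy=4,interpolation=cv2.INTER_CUBIC))
both(["ball","paddle","hook","pivot","keeper_foot"],("wrist","scene"))
s=arm.get_state();print(s["eef_pos"],s["ee_rot"],s["force"],s["width"])
E
```

```text
wrist ball 0.79 [0.5578 0.0562 0.1112]
wrist paddle 0.35 [ 0.6062 -0.0238 -0.003 ]
wrist hook 0.76 [0.5642 0.0646 0.0729]
wrist pivot 0.88 [ 0.5714 -0.031   0.0515]
wrist pivot 0.58 [0.5949 0.0606 0.0194]
wrist keeper_foot 0.73 [0.5607 0.0525 0.0421]
scene ball 0.47 [0.5591 0.0572 0.1088]
scene ball 0.2 [0.6363 0.0213 0.0181]
scene hook 0.58 [0.5582 0.0669 0.0751]
scene pivot 0.74 [ 0.5681 -0.028   0.0552]
scene keeper_foot 0.72 [0.5607 0.0525 0.0409]
[0.5609 0.0549 0.166 ] [-3.1415  0.0001 -1.4608] [5.2205 0.3276 0.1894] 0.01695086075184048
```

View pics/es.png

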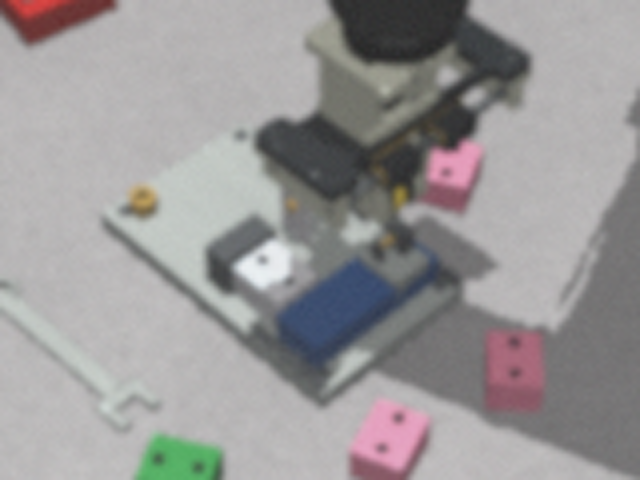

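The hook is about 13 mm beyond the pin and following the ball as planned. I'll lower the grip force so that slip limits the contact force, then descend and feel for the landing.

Emit:
move_arm([
  {"jaw": -1, "dx": -0.0007, "dy": -0.001, "dz": 0.0018, "twist": 0},
  {"jaw": -1, "dx": -0.0007, "dy": 0, "dz": 0.0018, "twist": 0},
  {"jaw": -1, "dx": -0.0006, "dy": 0, "dz": 0.0015, "twist": 0},
  {"jaw": -1, "dx": -0.0004, "dy": 0, "dz": 0.001, "twist": 0},
  {"jaw": -1, "dx": 0, "dy": 0, "dz": 0, "twist": 0},
  {"jaw": -1, "dx": 0, "dy": 0, "dz": 0, "twist": 0},
], force=6)

```text
t: 8.03
eef_pos: [0.5614, 0.0574, 0.1596]
ee_rot: [3.141, -0.0, -1.461]
force: [1.1, 1.1, 0.6]
width: 0.0173
gripper_force: 6.0
```

Emit:
move_arm([
  {"jaw": -1, "dx": -0.0002, "dy": 0, "dz": 0.0006, "twist": 0},
  {"jaw": -1, "dx": -0.0002, "dy": 0, "dz": 0.0006, "twist": 0},
  {"jaw": -1, "dx": -0.0002, "dy": 0, "dz": 0.0006, "twist": 0},
  {"jaw": -1, "dx": 0, "dy": 0, "dz": 0, "twist": 0},
])

```text
t: 8.37
eef_pos: [0.5614, 0.058, 0.1579]
ee_rot: [3.141, -0.0, -1.461]
force: [1.3, -0.2, 0.3]
width: 0.0176
gripper_force: 6.0
```

Emit:
move_arm([
  {"jaw": -1, "dx": -0.0002, "dy": 0, "dz": 0.0006, "twist": 0},
  {"jaw": -1, "dx": -0.0002, "dy": 0, "dz": 0.0006, "twist": 0},
  {"jaw": -1, "dx": -0.0002, "dy": 0, "dz": 0.0006, "twist": 0},
  {"jaw": -1, "dx": 0, "dy": 0, "dz": 0, "twist": 0},
])

```text
t: 8.7
eef_pos: [0.5614, 0.0586, 0.1561]
ee_rot: [3.141, -0.0, -1.461]
force: [0.9, -0.1, 1.0]
width: 0.0173
gripper_force: 6.0
```

Emit:
move_arm([
  {"jaw": -1, "dx": -0.0002, "dy": 0, "dz": 0.0006, "twist": 0},
  {"jaw": -1, "dx": -0.0002, "dy": 0, "dz": 0.0006, "twist": 0},
  {"jaw": -1, "dx": 0, "dy": 0, "dz": 0, "twist": 0},
])

```text
t: 8.95
eef_pos: [0.5613, 0.0589, 0.1549]
ee_rot: [3.141, -0.0, -1.461]
force: [2.5, -0.5, 1.1]
width: 0.0172
gripper_force: 6.0
```

Emit:
move_arm([
  {"jaw": -1, "dx": -0.0002, "dy": 0, "dz": 0.0006, "twist": 0},
  {"jaw": -1, "dx": -0.0002, "dy": 0, "dz": 0.0006, "twist": 0},
  {"jaw": -1, "dx": 0, "dy": 0, "dz": 0, "twist": 0},
])

```text
t: 9.2
eef_pos: [0.5613, 0.0593, 0.1537]
ee_rot: [3.141, -0.0, -1.461]
force: [2.0, 0.0, 0.6]
width: 0.0169
gripper_force: 6.0
```

Emit:
move_arm([
  {"jaw": -1, "dx": -0.0002, "dy": 0, "dz": 0.0006, "twist": 0},
  {"jaw": -1, "dx": -0.0002, "dy": 0, "dz": 0.0006, "twist": 0},
  {"jaw": -1, "dx": 0, "dy": 0, "dz": 0, "twist": 0},
])

```text
t: 9.45
eef_pos: [0.5615, 0.0597, 0.1531]
ee_rot: [-3.141, -0.0, -1.461]
force: [0.9, -1.3, 5.1]
width: 0.017
gripper_force: 6.0
```

```bash
python3 - <<'E'
from h import *
arm.grab_frame("wrist"),arm.grab_frame("scene"),arm.grab_frame("top")
both(["ball","hook","paddle"],("wrist","scene","top"))
s=arm.get_state();print(s["eef_pos"],s["ee_rot"],s["force"],s["width"])
E
```

```text
wrist ball 0.84 [0.5585 0.0603 0.1007]
wrist hook 0.93 [0.563  0.0613 0.0586]
wrist hook 0.75 [0.5599 0.0618 0.0991]
wrist paddle 0.97 [ 0.5655 -0.0028  0.1293]
scene ball 0.53 [0.5591 0.0612 0.0989]
scene ball 0.4 [0.5588 0.062  0.0594]
scene hook 0.54 [0.5614 0.0633 0.0591]
scene hook 0.39 [0.6003 0.0573 0.0201]
top paddle 0.68 [0.5705 0.002  0.1325]
top paddle 0.64 [0.6431 0.0122 0.0185]
[0.5615 0.0597 0.153 ] [-3.1412 -0.0001 -1.4607] [ 0.2801 -1.7032  5.9131] 0.017066233413442995
```

Contact came at TCP z 0.1533, which puts the hook at about z 63 mm, about 10 mm beyond the pin, so this is the block landing. I'll ease off slightly and draw back.

Emit:
move_arm([
  {"jaw": -1, "dx": 0.0005, "dy": 0, "dz": -0.0004, "twist": 0},
  {"jaw": -1, "dx": 0.001, "dy": 0, "dz": 0, "twist": 0},
  {"jaw": -1, "dx": 0.001, "dy": 0, "dz": 0, "twist": 0},
  {"jaw": -1, "dx": 0.001, "dy": 0, "dz": 0, "twist": 0},
  {"jaw": -1, "dx": 0.001, "dy": 0, "dz": 0, "twist": 0},
  {"jaw": -1, "dx": 0, "dy": 0, "dz": 0, "twist": 0},
])

```text
t: 10.55
eef_pos: [0.5621, 0.0564, 0.1531]
ee_rot: [-3.141, 0.002, -1.461]
force: [-0.9, 5.4, 2.7]
width: 0.0173
gripper_force: 6.0
```

Emit:
move_arm([
  {"jaw": -1, "dx": 0.001, "dy": 0, "dz": 0, "twist": 0},
  {"jaw": -1, "dx": 0.001, "dy": 0, "dz": 0, "twist": 0},
  {"jaw": -1, "dx": 0, "dy": 0, "dz": 0, "twist": 0},
])

```text
t: 10.8
eef_pos: [0.5623, 0.0544, 0.1531]
ee_rot: [-3.141, 0.002, -1.461]
force: [-0.4, 6.7, 3.8]
width: 0.0171
gripper_force: 6.0
```

Emit:
move_arm([
  {"jaw": -1, "dx": 0.001, "dy": 0, "dz": -0.0002, "twist": 0},
  {"jaw": -1, "dx": 0.001, "dy": 0, "dz": 0, "twist": 0},
  {"jaw": -1, "dx": 0, "dy": 0, "dz": 0, "twist": 0},
], force=9)

```text
t: 11.05
eef_pos: [0.5624, 0.0523, 0.1531]
ee_rot: [-3.141, 0.002, -1.461]
force: [-0.6, 4.5, 2.7]
width: 0.0168
gripper_force: 9.0
```

```bash
python3 - <<'E'
from h import *
cv2.imwrite("pics/f.png",arm.grab_frame("wrist"));arm.grab_frame("scene")
both(["ball","hook","paddle","keeper_foot","claw"],("wrist","scene"))
s=arm.get_state();print(s["eef_pos"],s["ee_rot"],s["force"],s["width"])
E
```

```text
wrist ball 0.56 [0.558  0.0559 0.1007]
wrist hook 0.71 [0.5643 0.0586 0.0595]
wrist paddle 0.93 [ 0.5705 -0.0295  0.1338]
wrist paddle 0.49 [ 0.6063 -0.0245 -0.0007]
wrist keeper_foot 0.97 [0.5605 0.0529 0.0438]
wrist claw 0.92 [ 0.5734 -0.0345  0.0743]
wrist claw 0.36 [0.5562 0.0539 0.1005]
scene ball 0.48 [0.561  0.0556 0.0994]
scene ball 0.33 [ 0.5755 -0.0284  0.1312]
scene hook 0.46 [0.5615 0.0535 0.0619]
scene paddle 0.7 [ 0.5742 -0.0236  0.1324]
scene keeper_foot 0.91 [0.5632 0.0538 0.0382]
scene keeper_foot 0.68 [ 0.6104 -0.0236 -0.002 ]
[0.5625 0.0524 0.1531] [-3.1408  0.0014 -1.4607] [-0.5947  5.4136  1.6719] 0.016912828831320184
```

Emit:
move_arm([
  {"jaw": -1, "dx": 0.001, "dy": 0, "dz": 0, "twist": 0},
  {"jaw": -1, "dx": 0.001, "dy": 0, "dz": 0, "twist": 0},
  {"jaw": -1, "dx": 0, "dy": 0, "dz": 0, "twist": 0},
])

```text
t: 11.9
eef_pos: [0.5627, 0.0503, 0.1531]
ee_rot: [-3.141, 0.001, -1.461]
force: [0.5, 5.5, 2.2]
width: 0.017
gripper_force: 9.0
```

Emit:
move_arm([
  {"jaw": -1, "dx": 0.001, "dy": 0, "dz": 0, "twist": 0},
  {"jaw": -1, "dx": 0.001, "dy": 0, "dz": 0, "twist": 0},
  {"jaw": -1, "dx": 0, "dy": 0, "dz": 0, "twist": 0},
])

```text
t: 12.15
eef_pos: [0.5629, 0.0483, 0.1531]
ee_rot: [-3.141, 0.001, -1.461]
force: [-1.0, 5.2, 1.6]
width: 0.0166
gripper_force: 9.0
```

```bash
python3 - <<'E'
from h import *
cv2.imwrite("pics/g.png",arm.grab_frame("wrist"));arm.grab_frame("scene")
both(["ball","hook","paddle","keeper_foot","claw"],("wrist","scene"))
s=arm.get_state();print(s["eef_pos"],s["ee_rot"],s["force"],s["width"])
E
```

```text
wrist ball 0.94 [0.562  0.0491 0.098 ]
wrist ball 0.65 [0.6391 0.0197 0.0213]
wrist hook 0.95 [0.5661 0.0519 0.0587]
wrist paddle 0.61 [ 0.5699 -0.0428  0.1334]
wrist paddle 0.38 [0.5985 0.0601 0.0159]
wrist keeper_foot 0.74 [0.5957 0.0586 0.0191]
wrist keeper_foot 0.67 [0.5625 0.0565 0.0413]
wrist claw 0.74 [ 0.5755 -0.0365  0.0729]
wrist claw 0.33 [ 0.5709 -0.0455  0.131 ]
scene ball 0.63 [0.5633 0.0534 0.0972]
scene hook 0.6 [0.5583 0.0528 0.061 ]
scene paddle 0.58 [ 0.5758 -0.0403  0.13  ]
scene keeper_foot 0.76 [0.5626 0.0537 0.0412]
[0.5628 0.0483 0.1531] [-3.141   0.0013 -1.4607] [-0.0451  4.5845  2.4461] 0.016907682823697378
```

View pics/g.png

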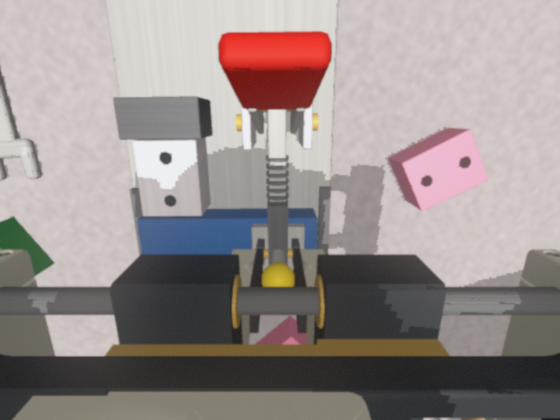

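The picture shows the paddle leaning back at (275,60), the ball at (278,280) between the pads, and the hook arm running into the keeper. Lever angle is about 0.48. I'll draw on until the pull force rises.

Emit:
move_arm([
  {"jaw": -1, "dx": 0.001, "dy": 0, "dz": 0, "twist": 0},
  {"jaw": -1, "dx": 0, "dy": 0, "dz": 0, "twist": 0},
])

```text
t: 12.92
eef_pos: [0.563, 0.0474, 0.1531]
ee_rot: [-3.141, 0.002, -1.461]
force: [0.2, 5.8, 1.9]
width: 0.0171
gripper_force: 9.0
```

Emit:
move_arm([
  {"jaw": -1, "dx": 0.001, "dy": 0, "dz": 0, "twist": 0},
  {"jaw": -1, "dx": 0, "dy": 0, "dz": 0, "twist": 0},
])

```text
t: 13.08
eef_pos: [0.5631, 0.0467, 0.1531]
ee_rot: [-3.141, 0.002, -1.461]
force: [-0.7, 7.6, 2.7]
width: 0.0169
gripper_force: 9.0
```

Emit:
move_arm([
  {"jaw": -1, "dx": 0.0007, "dy": 0, "dz": 0, "twist": 0},
  {"jaw": -1, "dx": 0, "dy": 0, "dz": 0, "twist": 0},
])

```text
t: 13.25
eef_pos: [0.5632, 0.0461, 0.1531]
ee_rot: [-3.141, 0.002, -1.461]
force: [-0.5, 8.0, 1.3]
width: 0.0171
gripper_force: 9.0
```

```bash
python3 - <<'E'
from h import *
arm.grab_frame("wrist");arm.grab_frame("scene")
both(["ball","hook","paddle","keeper_foot","claw","jaw"],("wrist","scene"))
s=arm.get_state();print(s["eef_pos"],s["ee_rot"],s["force"],s["width"])
E
```

```text
wrist ball 0.64 [0.5607 0.0492 0.0998]
wrist ball 0.25 [0.5621 0.0537 0.0386]
wrist hook 0.88 [0.5644 0.0499 0.0591]
wrist paddle 0.81 [ 0.5749 -0.052   0.1302]
wrist paddle 0.72 [ 0.6046 -0.0228 -0.0008]
wrist keeper_foot 0.75 [0.5597 0.0531 0.0424]
wrist claw 0.59 [ 0.576  -0.035   0.0717]
wrist jaw 0.64 [0.5987 0.0552 0.0166]
scene ball 0.63 [0.5605 0.0522 0.1011]
scene hook 0.57 [0.5585 0.0482 0.0637]
scene paddle 0.57 [ 0.5763 -0.0511  0.1287]
scene paddle 0.52 [0.5612 0.0522 0.0972]
scene keeper_foot 0.9 [0.5652 0.0557 0.0384]
scene jaw 0.74 [0.6003 0.0548 0.0156]
[0.5632 0.0461 0.1531] [-3.1407  0.0019 -1.4607] [-0.726   7.9729  1.8893] 0.016742608466148258
```

Pull force is at 8 N (lever drag plus the jaw's friction), so the leg is against the pin. One more small pull, then I let go.

Emit:
move_arm([
  {"jaw": -1, "dx": 0.001, "dy": 0, "dz": 0, "twist": 0},
  {"jaw": -1, "dx": 0, "dy": 0, "dz": 0, "twist": 0},
])

```text
t: 14.12
eef_pos: [0.5633, 0.0451, 0.153]
ee_rot: [-3.141, 0.002, -1.461]
force: [-1.6, 8.3, 1.0]
width: 0.0172
gripper_force: 9.0
```

Emit:
move_arm([
  {"jaw": -0.2, "dx": 0, "dy": 0, "dz": 0, "twist": 0},
  {"jaw": -0.2, "dx": 0, "dy": 0, "dz": 0, "twist": 0},
  {"jaw": 0.0, "dx": 0, "dy": 0, "dz": 0, "twist": 0},
  {"jaw": 0.2, "dx": 0, "dy": 0, "dz": 0, "twist": 0},
  {"jaw": 0.2, "dx": 0, "dy": 0, "dz": 0, "twist": 0},
  {"jaw": 0.2, "dx": 0, "dy": 0, "dz": 0, "twist": 0},
  {"jaw": 0.2, "dx": 0, "dy": 0, "dz": 0, "twist": 0},
])

```text
t: 14.7
eef_pos: [0.5631, 0.0435, 0.1532]
ee_rot: [3.141, -0.0, -1.461]
force: [0.0, -0.2, -0.3]
width: 0.0522
gripper_force: 0.0
```

```bash
python3 - <<'E'
from h import *
arm.grab_frame("wrist");arm.grab_frame("scene")
both(["ball","hook","paddle","keeper_foot","claw"],("wrist","scene"))
s=arm.get_state();print(s["t"],s["eef_pos"],s["ee_rot"],s["force"],s["width"])
E
```

```text
wrist ball 0.89 [0.5602 0.0462 0.0997]
wrist hook 0.9 [0.5637 0.0502 0.0601]
wrist paddle 0.7 [ 0.5729 -0.0559  0.1284]
wrist keeper_foot 0.86 [0.5637 0.0545 0.0433]
wrist claw 0.94 [ 0.5751 -0.0387  0.0749]
wrist claw 0.42 [ 0.5729 -0.031   0.0514]
scene ball 0.56 [0.562  0.0489 0.0998]
scene hook 0.55 [0.5614 0.0493 0.0603]
scene hook 0.31 [ 0.3617  0.2643 -0.0002]
scene paddle 0.7 [ 0.7815 -0.0503 -0.0007]
scene paddle 0.59 [ 0.5766 -0.052   0.1301]
scene keeper_foot 0.75 [0.5645 0.053  0.0388]
15.3 [0.5632 0.0437 0.1533] [-3.1416  0.     -1.4608] [ 0.8618 -0.8039  0.1065] 0.05254354397223567
```

The claw stayed caught: the ball remains at z 100 mm with the fingers open. Next I go up and over to the paddle with the fingers closed.

Emit:
move_arm([
  {"jaw": 0.2, "dx": 0, "dy": 0, "dz": -0.02, "twist": 0},
  {"jaw": 0.2, "dx": 0, "dy": 0, "dz": -0.04, "twist": 0},
  {"jaw": -1, "dx": 0, "dy": 0, "dz": -0.04, "twist": 0},
  {"jaw": -1, "dx": 0, "dy": 0, "dz": -0.04, "twist": 0},
  {"jaw": -1, "dx": 0.0254, "dy": 0, "dz": 0, "twist": 0},
  {"jaw": -1, "dx": 0.0254, "dy": 0, "dz": 0, "twist": 0},
  {"jaw": -1, "dx": 0.0254, "dy": 0, "dz": 0, "twist": 0},
  {"jaw": -1, "dx": 0, "dy": 0, "dz": 0, "twist": 0},
  {"jaw": -1, "dx": 0, "dy": 0, "dz": 0, "twist": 0},
  {"jaw": -1, "dx": 0, "dy": 0, "dz": 0, "twist": 0},
])

```text
t: 16.13
eef_pos: [0.5714, -0.0321, 0.2932]
ee_rot: [3.141, 0.0, -1.461]
force: [-0.1, 0.5, 1.0]
width: 0.005
gripper_force: 0.0
```

```bash
python3 - <<'E'
from h import *
for c in("wrist","scene","top"): cv2.imwrite(f"pics/h{c}.png",arm.grab_frame(c))
both(["ball","hook","paddle","claw","keeper_foot"],("wrist","scene","top"))
s=arm.get_state();print(s["t"],s["eef_pos"],s["ee_rot"],s["force"],s["width"])
E
```

```text
wrist ball 0.98 [0.5584 0.0496 0.0987]
wrist ball 0.51 [0.5672 0.0516 0.0579]
wrist hook 0.98 [0.5665 0.0481 0.0563]
wrist paddle 0.7 [ 0.5716 -0.0554  0.1288]
wrist claw 0.7 [ 0.5761 -0.0391  0.0749]
wrist keeper_foot 0.8 [0.5596 0.0542 0.0468]
scene ball 0.44 [0.562  0.0512 0.1015]
scene hook 0.62 [0.5586 0.05   0.0603]
scene hook 0.19 [ 0.7818 -0.0488  0.001 ]
scene paddle 0.83 [ 0.5753 -0.0534  0.1283]
scene paddle 0.51 [ 0.5755 -0.0448  0.0737]
scene claw 0.71 [ 0.5768 -0.0415  0.0711]
scene claw 0.52 [0.6006 0.0548 0.0186]
scene keeper_foot 0.92 [0.5651 0.0546 0.038 ]
scene keeper_foot 0.62 [ 0.5855 -0.4324 -0.0001]
top paddle 0.17 [ 0.5704 -0.03    0.0562]
top keeper_foot 0.66 [0.5627 0.0464 0.048 ]
17.0333 [ 0.5715 -0.0321  0.2933] [ 3.1416 -0.     -1.4609] [-0.67   -0.0058  0.5297] 0.00011539489192085667
```

View pics/hwrist.png

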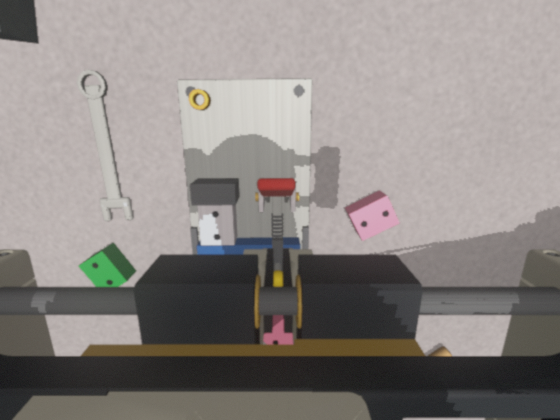

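The claw is still hooked (ball at (278,280)), and the paddle at (277,186) is right ahead of the closed fingertips. I'll descend beside it and push along the arc.

Emit:
move_arm([
  {"jaw": -1, "dx": 0, "dy": 0, "dz": 0.0362, "twist": 0},
  {"jaw": -1, "dx": 0, "dy": 0, "dz": 0.04, "twist": 0},
  {"jaw": -1, "dx": 0, "dy": 0, "dz": 0.02, "twist": 0},
  {"jaw": -1, "dx": 0, "dy": 0, "dz": 0, "twist": 0},
  {"jaw": -1, "dx": 0.003, "dy": 0, "dz": 0, "twist": 0},
  {"jaw": -1, "dx": 0.003, "dy": 0, "dz": 0, "twist": 0},
  {"jaw": -1, "dx": 0.003, "dy": 0, "dz": 0.001, "twist": 0},
  {"jaw": -1, "dx": 0.003, "dy": 0, "dz": 0.001, "twist": 0},
  {"jaw": -1, "dx": 0.003, "dy": 0, "dz": 0.001, "twist": 0},
  {"jaw": -1, "dx": 0.003, "dy": 0, "dz": 0.001, "twist": 0},
  {"jaw": -1, "dx": 0.003, "dy": 0, "dz": 0.001, "twist": 0},
])

```text
t: 17.95
eef_pos: [0.5745, -0.0531, 0.1928]
ee_rot: [-3.14, 0.0, -1.461]
force: [2.4, 2.0, 0.8]
width: -0.0
gripper_force: 1.1
```

Emit:
move_arm([
  {"jaw": -1, "dx": 0.0033, "dy": 0, "dz": 0.0021, "twist": 0},
  {"jaw": -1, "dx": 0.0033, "dy": 0, "dz": 0.0021, "twist": 0},
  {"jaw": -1, "dx": 0.0033, "dy": 0, "dz": 0.0021, "twist": 0},
  {"jaw": -1, "dx": 0.0033, "dy": 0, "dz": 0.0021, "twist": 0},
  {"jaw": -1, "dx": 0, "dy": 0, "dz": 0, "twist": 0},
])

```text
t: 18.37
eef_pos: [0.5753, -0.0666, 0.1832]
ee_rot: [3.141, -0.0, -1.461]
force: [0.5, 1.2, 1.6]
width: 0.0009
gripper_force: 0.9
```

Emit:
move_arm([
  {"jaw": -1, "dx": 0.003, "dy": 0, "dz": 0.0027, "twist": 0},
  {"jaw": -1, "dx": 0.003, "dy": 0, "dz": 0.0027, "twist": 0},
  {"jaw": -1, "dx": 0.003, "dy": 0, "dz": 0.0027, "twist": 0},
  {"jaw": -1, "dx": 0.003, "dy": 0, "dz": 0.0027, "twist": 0},
  {"jaw": -1, "dx": 0, "dy": 0, "dz": 0, "twist": 0},
])

```text
t: 18.78
eef_pos: [0.5765, -0.0784, 0.1721]
ee_rot: [3.141, 0.0, -1.461]
force: [1.7, 1.3, 2.2]
width: 0.0006
gripper_force: 1.0
```

```bash
python3 - <<'E'
from h import *
cv2.imwrite("pics/i.png",arm.grab_frame("wrist"));arm.grab_frame("scene")
both(["ball","hook","paddle","keeper_foot"],("wrist","scene"))
s=arm.get_state();print(s["t"],s["eef_pos"],s["ee_rot"],s["force"],s["width"])
E
```

```text
wrist paddle 0.82 [ 0.5763 -0.0924  0.0996]
scene ball 0.49 [0.5605 0.0416 0.0978]
scene hook 0.43 [0.5595 0.0485 0.0601]
scene paddle 0.79 [ 0.5835 -0.0876  0.1009]
scene paddle 0.38 [ 0.5862 -0.4315 -0.0018]
19.2833 [ 0.5765 -0.0779  0.1728] [ 3.1413  0.0001 -1.4607] [1.4342 1.4724 2.0675] 0.0002578655034450593
```

The lever is at about 1.2 with a light 2.5 N load and the hook is still in place. I continue along the arc.

Emit:
move_arm([
  {"jaw": -1, "dx": 0.0019, "dy": 0, "dz": 0.0026, "twist": 0},
  {"jaw": -1, "dx": 0.0019, "dy": 0, "dz": 0.0026, "twist": 0},
  {"jaw": -1, "dx": 0.0019, "dy": 0, "dz": 0.0026, "twist": 0},
  {"jaw": -1, "dx": 0.0019, "dy": 0, "dz": 0.0026, "twist": 0},
  {"jaw": -1, "dx": 0.0019, "dy": 0, "dz": 0.0026, "twist": 0},
  {"jaw": -1, "dx": 0, "dy": 0, "dz": 0, "twist": 0},
])

```text
t: 19.78
eef_pos: [0.5775, -0.0878, 0.1591]
ee_rot: [3.141, 0.0, -1.461]
force: [1.0, 1.5, 1.3]
width: 0.0004
gripper_force: 0.6
```

Emit:
move_arm([
  {"jaw": -1, "dx": 0.0015, "dy": 0, "dz": 0.0025, "twist": 0},
  {"jaw": -1, "dx": 0.0013, "dy": 0, "dz": 0.0025, "twist": 0},
  {"jaw": -1, "dx": 0.0012, "dy": 0, "dz": 0.0025, "twist": 0},
  {"jaw": -1, "dx": 0, "dy": 0, "dz": 0, "twist": 0},
])

```text
t: 20.12
eef_pos: [0.5779, -0.0917, 0.1517]
ee_rot: [3.141, -0.0, -1.461]
force: [0.2, 1.7, 1.3]
width: 0.0005
gripper_force: 0.4
```

Emit:
move_arm([
  {"jaw": -1, "dx": 0.001, "dy": 0, "dz": 0.0024, "twist": 0},
  {"jaw": -1, "dx": 0.001, "dy": 0, "dz": 0.0024, "twist": 0},
  {"jaw": -1, "dx": 0.0008, "dy": 0, "dz": 0.0024, "twist": 0},
  {"jaw": -1, "dx": 0, "dy": 0, "dz": 0, "twist": 0},
])

```text
t: 20.45
eef_pos: [0.5781, -0.0944, 0.1446]
ee_rot: [3.141, -0.0, -1.461]
force: [-0.8, -0.1, 0.3]
width: 0.0005
gripper_force: 0.2
```

```bash
python3 - <<'E'
from h import *
cv2.imwrite("pics/j.png",arm.grab_frame("wrist"))
f=arm.grab_frame("scene");cv2.imwrite("pics/js.png",cv2.resize(f[170:290,190:350],None,fx=4,fy=4,interpolation=cv2.INTER_CUBIC))
both(["ball","hook","paddle","keeper_foot","claw"],("wrist","scene"))
s=arm.get_state();print(s["t"],s["eef_pos"],s["force"])
E
```

```text
wrist paddle 0.79 [ 0.5783 -0.1059  0.0721]
scene ball 0.58 [0.5641 0.0395 0.0972]
scene hook 0.69 [0.5593 0.0487 0.0583]
scene paddle 0.89 [ 0.581  -0.103   0.0718]
scene paddle 0.35 [ 0.4561  0.4211 -0.0015]
scene keeper_foot 0.9 [0.5619 0.048  0.0396]
scene keeper_foot 0.24 [ 0.5672 -0.0232  0.0505]
scene claw 0.68 [ 0.5767 -0.0506  0.0532]
21.05 [ 0.5784 -0.0942  0.1452] [-0.7367  0.1001  0.1899]
```

View pics/js.png

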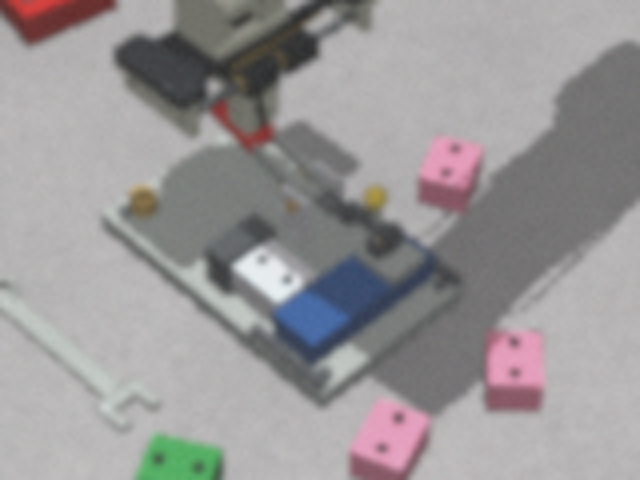

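The crop shows the claw still hooked (ball (375,197), hook (383,240) at the keeper), with the lever near dead centre. I push on to the stop.

Emit:
move_arm([
  {"jaw": -1, "dx": 0.0006, "dy": 0, "dz": 0.0024, "twist": 0},
  {"jaw": -1, "dx": 0.0006, "dy": 0, "dz": 0.0024, "twist": 0},
  {"jaw": -1, "dx": 0.0005, "dy": 0, "dz": 0.0024, "twist": 0},
  {"jaw": -1, "dx": 0.0004, "dy": 0, "dz": 0.0024, "twist": 0},
  {"jaw": -1, "dx": 0.0003, "dy": 0, "dz": 0.0024, "twist": 0},
  {"jaw": -1, "dx": 0, "dy": 0, "dz": 0, "twist": 0},
])

```text
t: 21.55
eef_pos: [0.5782, -0.0966, 0.1324]
ee_rot: [3.14, 0.0, -1.461]
force: [-0.8, -0.4, -0.6]
width: 0.0005
gripper_force: 0.0
```

Emit:
move_arm([
  {"jaw": -1, "dx": 0.0003, "dy": 0, "dz": 0.002, "twist": 0},
  {"jaw": -1, "dx": 0.0002, "dy": 0, "dz": 0.002, "twist": 0},
  {"jaw": -1, "dx": 0.0002, "dy": 0, "dz": 0.002, "twist": 0},
  {"jaw": -1, "dx": 0, "dy": 0, "dz": 0, "twist": 0},
])

```text
t: 21.88
eef_pos: [0.5784, -0.0973, 0.1266]
ee_rot: [3.141, 0.0, -1.461]
force: [-0.4, 0.1, -0.6]
width: 0.0007
gripper_force: 0.0
```

```bash
python3 - <<'E'
from h import *
arm.grab_frame("wrist");arm.grab_frame("scene")
both(["ball","hook","paddle","keeper_foot","claw"],("wrist","scene"))
s=arm.get_state();print(s["t"],s["eef_pos"],s["force"])
E
```

```text
wrist paddle 0.64 [ 0.5804 -0.1105  0.0521]
wrist claw 0.65 [ 0.5769 -0.0428  0.0506]
scene ball 0.58 [0.5617 0.0382 0.0935]
scene hook 0.54 [0.5609 0.0506 0.0606]
scene hook 0.42 [ 0.6681 -0.1222  0.0148]
scene paddle 0.53 [ 0.5849 -0.1028  0.052 ]
scene claw 0.5 [ 0.5769 -0.0481  0.0499]
scene claw 0.38 [ 0.7793 -0.0508  0.0028]
22.4833 [ 0.5787 -0.0973  0.1272] [-0.0575 -0.3863 -0.1313]
```

It has snapped down (paddle at z 52 mm). I'll press gently to confirm it is fully home, then retreat.

Emit:
move_arm([
  {"jaw": -1, "dx": 0, "dy": 0, "dz": 0.0015, "twist": 0},
  {"jaw": -1, "dx": 0, "dy": 0, "dz": 0.0015, "twist": 0},
  {"jaw": -1, "dx": 0, "dy": 0, "dz": 0.001, "twist": 0},
  {"jaw": -1, "dx": 0, "dy": 0, "dz": 0, "twist": 0},
])

```text
t: 22.82
eef_pos: [0.5785, -0.0973, 0.1228]
ee_rot: [3.141, 0.0, -1.461]
force: [-0.2, 0.1, -0.6]
width: 0.0006
gripper_force: 0.0
```

Emit:
move_arm([
  {"jaw": -1, "dx": 0, "dy": 0, "dz": 0.0006, "twist": 0},
  {"jaw": -1, "dx": 0, "dy": 0, "dz": 0, "twist": 0},
])

```text
t: 22.98
eef_pos: [0.5787, -0.0973, 0.1226]
ee_rot: [3.141, -0.0, -1.461]
force: [-0.3, -0.1, 0.8]
width: 0.0007
gripper_force: 0.2
```

Light contact came exactly at the height expected at the stop. I retreat and check.

Emit:
move_arm([
  {"jaw": -1, "dx": 0, "dy": 0, "dz": -0.01, "twist": 0},
  {"jaw": -1, "dx": 0, "dy": 0, "dz": -0.03, "twist": 0},
  {"jaw": -1, "dx": 0, "dy": 0, "dz": -0.04, "twist": 0},
  {"jaw": -1, "dx": 0, "dy": 0, "dz": -0.04, "twist": 0},
  {"jaw": -1, "dx": 0, "dy": 0, "dz": -0.04, "twist": 0},
  {"jaw": -1, "dx": 0.03, "dy": 0, "dz": 0, "twist": 0},
  {"jaw": -1, "dx": 0.04, "dy": 0, "dz": 0, "twist": 0},
  {"jaw": -1, "dx": 0.03, "dy": 0, "dz": 0, "twist": 0},
  {"jaw": -1, "dx": 0, "dy": 0, "dz": 0, "twist": 0},
  {"jaw": -1, "dx": 0, "dy": 0, "dz": 0, "twist": 0},
])

```text
t: 23.82
eef_pos: [0.5894, -0.1982, 0.283]
ee_rot: [-3.141, -0.0, -1.463]
force: [0.0, 0.4, 1.2]
width: 0.0005
gripper_force: 0.0
```

```bash
python3 - <<'E'
from h import *
f=arm.grab_frame("scene");cv2.imwrite("pics/k.png",cv2.resize(f[170:290,190:350],None,fx=4,fy=4,interpolation=cv2.INTER_CUBIC))
arm.grab_frame("top")
both(["ball","hook","paddle","keeper_foot","jaw"],("top","scene"))
s=arm.get_state();print(s["t"],s["eef_pos"],s["force"])
E
```

```text
top paddle 0.44 [ 0.5829 -0.1092  0.0524]
scene ball 0.47 [0.5633 0.0369 0.096 ]
scene hook 0.57 [0.6356 0.0181 0.0189]
scene hook 0.34 [ 0.5725 -0.0263  0.0526]
scene paddle 0.91 [ 0.5837 -0.1045  0.0483]
scene paddle 0.27 [ 0.7796 -0.0529  0.0012]
scene keeper_foot 0.93 [0.563  0.0492 0.0402]
scene jaw 0.5 [0.5643 0.0493 0.0415]
24.4167 [ 0.5898 -0.1964  0.2826] [-0.4946  0.6219 -0.2375]
```

View pics/k.png

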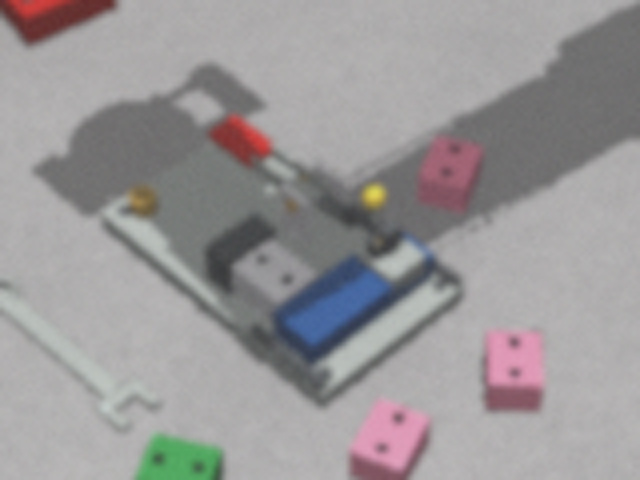

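The crop shows the lever lying level at (240,138), the claw hooked with the ball at (373,196), and the block held tight between stop and jaw at (270,270).

```bash
python3 -c "
from station import arm
print(arm.job_done())"
```

```text
the job is handed in; nothing more can be done
None
```

I handed the job in at about 24 s: the claw is hooked on the keeper pin, the lever is down on its stop and the jaw is closed on the block; the hand-in gave no verdict, and the clamping force could not be measured directly.

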